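# Lay the white panel down and feed it to the fence

## Task

On the infeed bed of the edge bander two small drawer fronts stand on edge: push the white one over with your fingertips so that it falls towards the blue fence and lies flat with its white face up, then push it along the bed until its leading edge (the one that was on top) is flush against the fence along its whole length. Only push it, do not pick it up, and leave the wood-grain panel standing and everything else where it is.

Things in the scene. Friction and masses are not known exactly. Their poses are not given: they have to be found in the camera images.
- white_panel: white drawer front (white face and narrow edges, raw brown back), 140 mm wide, 120 tall, 18 thick, 0.15-0.31 kg, on edge on the bed. Origin: centre of its underside. Own z up its height, y along its width, x through its thickness from the white face (towards the robot) to the back (x = +9 mm). Tips past 9 degrees, pushed lightly near the top. Lying white face up, x points down, z to the fence
- top_left (a point): corner point of the white panel: +y end of its top edge, mid-thickness (panel frame 0, +70, 120 mm)
- top_right (a point): corner point of the white panel: -y end of its top edge, mid-thickness (panel frame 0, -70, 120 mm)
- oak_panel: the other panel, same size, frame and raw back but dark wood-grain face (towards the robot) and edges, standing beside the white one, 100 to 150 mm of open bed between them; which is left and which right varies
- infeed: fixed infeed bed, a dark steel plate 320 (x) by 460 (y) mm, 12 thick, top at z = 12; origin centre of its underside on the table. Along its far side stands the blue fence, 35 mm high above the bed, 22 thick, 460 long along the bed's y. Its place and yaw vary
- fence (a point): middle of the fence's near face at the height of the bed's top (bed frame x = +140 mm); axes as the bed: x points into the fence square to its face, y along it. The standing panels' middles are 160 to 205 mm in front of this face
- cartridge: orange glue cartridge standing on the bed between the panels, 36 mm diameter, 92 mm tall; origin centre of underside
- band_roll: flat-lying roll of white edge band, 140 mm outside, 90 mm inside diameter, 22 mm high, on the table left of the bed; origin centre of underside
- glue_jar: amber jar with black cap, 72 mm diameter, 110 mm tall, on the table left of the bed; origin centre of underside
- tape_measure: yellow tape measure, 65 x 34 x 62 mm tall, on the table right of the bed; origin centre of underside
- mug: blue mug, 80 mm diameter, 95 mm tall, with a handle, on the table right of the bed; origin centre of underside
- screwdriver: screwdriver lying on the table right of the bed, roughly along x; origin under its middle
Mind the look-alikes: they are no part of the job. What is shaped like the white_panel but pink, purple or yellow is not meant.

How it is judged:
By the outcome, as a careful person would: the job done as asked, in the order asked, and still so for the second after the job is handed in, with the robot touching nothing.
It also fails if it takes over 38 s, if anything falls off the work surface, if the arm or the gripper's body presses on something with over 40 N, if the wrist force passes 120 N, or if a joint passes its speed limit or range.

## Robot

A 6-joint arm with a two-finger parallel gripper is mounted at the origin on the work surface. World frame = base frame: x ahead of the robot, y to its left, z up, the work surface at z = 0. Lengths are in m, angles in rad, forces in N, time in s.
With the tool pointing down it reaches from about 0.325 to 0.925 m from the base axis. Payload 3.1 kg.
Tool frame: the origin (TCP) lies at the very end of the fingers, on their centre line; the grasp point (between the pads) lies 19 mm behind it (r.pinch_z is the distance from the TCP to the grasp point, in m); z points along the fingers, y is the line along which they close (so a half turn about z gives the same grasp; the last joint's range is limited). The gripper opens to 85 mm and grips with 20 to 120 N. Pads are 22 mm wide; open, the fingers measure 114 mm over their backs; the gripper's body (76 mm by 85 mm) begins 54 mm behind the grasp point. The pads swing forward as they close: fully open they stand 13 mm farther back than shut.
Start: joints at [1.064, 0.217, 1.613, -0, 1.311, -0.112], TCP at [0.24, 0.577, 0.195] pointing down, gripper open.
Joint ranges: [-2.75, 2.75], [-0.78, 2.1], [0.31, 2.55], [-1.13, 4.27], [0.13, 2.63], [-2.58, 2.58]. Speed limits (rad/s): [2.79, 2.79, 3.14, 3.14, 3.14, 3.14].

## Interface

Orientations are given as a unit quaternion [x, y, z, w].
In Python, from plant import r gives the robot as it stands. Calls block until the motion is done:
- r.goto(position, orientation): joint-space move of the TCP to a pose.
- r.move_straight(position, frame=None, speed=0.15, contact_N=None): straight line of the TCP; frame=None keeps the orientation; speed is the mean speed in m/s. With contact_N (N) it stops when the force on the tool has changed by that much, and returns True; else False.
- r.movej(angles): joint-space move.
- r.move_gripper(opening, newtons=None): finger opening in m; newtons is the grip in N (None keeps the last); returns when the fingers have stopped.
- r.sleep(seconds).
- r.ik(position, orientation): joint angles nearest the present ones, or None.
- r.get_image(name): name is "scene" or "top"; returns (picture, depth): 400x640x3 uint8, red, green, blue; 400x640 float32, m along the optical axis (not along the pixel's ray), 0 where there is no reading.
- r.camera_model(name): a dict with "vfov" (degrees; the focal length in pixels is half the picture's height over the tangent of half this angle, whatever the lens; pixels are square), "cx", "cy" (the principal point, pixels), "xyz" and "attitude" of the camera in the world. Camera axes: x right, y down, z forward; pixel columns grow to the right and rows downward; lengths in m; the calibration is good to about 2 mm. A picture is of the moment at which its call begins. camera_model takes no time and is no camera call.
A pose or a line that the arm cannot do raises r.IKError and nothing moves.
- r.sign_off(): hands the job in; it is judged then, once.
Trained networks look in the newest picture that a camera, given by its name, has taken for a name from the list of things; names that differ only in an ending like _2 or _b are one class to them, and where a whole thing is asked for, a point or a joint stands for the part that bears it (a point fixed in the world has none). Each returns a list of dicts, best first, with "confidence" (0 to 1); they miss things now and then, are a little off and sometimes report something else, mostly with a low value. They report only what shows in the picture. A call takes as long as a camera call. They do not tell look-alikes from the thing itself.
- r.silhouettes(thing, camera): "pixels" (400x640 bool, what is visible of it) and "centre" ([column, row] in pixels, amid what is visible of it).
Readings, each from a call of its own:
- r.current_time_s(): time.
- r.current_joint_positions(): joint angles.
- r.current_qd(): joint speeds.
- r.current_tau(): joint torques, N m.
- r.current_tool_pos(): TCP position.
- r.current_eef_rot(): TCP orientation.
- r.current_contact_force(): force on the tool from outside, world axes, zero at the start.
- r.current_torque(): the same for the moment, N m.
- r.current_opening(): finger opening in m.
- r.current_finger_force(): force on a finger pad.
Only numpy, scipy, OpenCV 4.12 (cv2) and the standard library are available. Lean on these libraries where they do the work, as an engineer would, in place of code of your own. Each camera call takes 0.05 s, during which the arm holds its last target. There are 200 camera calls.

## Working session

There is one attempt and no reset: what is moved stays moved. The work goes in short steps, each a Python script; the robot and the scene stay as the last script left them, time stands still between calls to the robot, and variables do not carry over. Pictures are saved under pics/ and viewed, at most 10 in all, crops included, and the job is handed in when it is done.

```bash
mkdir -p pics
cat > h.py <<'E'
import numpy as np, cv2
from scipy.spatial.transform import Rotation as R
from plant import r
def cam(n):
    m=r.camera_model(n); a=np.array(m["attitude"],float)
    Rm=a if a.shape==(3,3) else R.from_quat(a).as_matrix()
    return m,Rm,200/np.tan(np.radians(m["vfov"]/2))
def cloud(n,d):
    m,Rm,f=cam(n); v,u=np.mgrid[0:400,0:640]
    p=np.stack([(u-m["cx"])/f*d,(v-m["cy"])/f*d,d],-1)@Rm.T+np.array(m["xyz"])
    p[d==0]=np.nan
    return p
def save(n,img): cv2.imwrite(f"pics/{n}.png",img[...,::-1])
E
python3 - <<'E'
from h import *
for n in ("scene","top"):
    print(r.camera_model(n))
    im,d=r.get_image(n); save(n+"0",im); np.savez(n+"0.npz",im=im,d=d); P=cloud(n,d)
    for t in ("white_panel","oak_panel","fence","cartridge","infeed"):
        for s in r.silhouettes(t,n)[:4]:
            q=P[s["pixels"]]; q=q[~np.isnan(q[:,0])]
            print(n,t,round(s["confidence"],2),np.round(s["centre"]),s["pixels"].sum(),np.round(np.median(q,0),3),np.round(np.percentile(q,[2,98],axis=0),3).tolist())
E
```

```text
{'vfov': 57.63034526701283, 'cx': 314.66306909129514, 'cy': 198.22385314268394, 'xyz': array([ 1.16252297, -0.48003094,  0.82714422]), 'attitude': array([ 0.80328201,  0.42849752, -0.19592723, -0.36433556])}
scene white_panel 0.93 [312. 228.] 1581 [ 0.556 -0.08   0.085] [[0.536, -0.144, 0.015], [0.568, -0.009, 0.133]]
scene white_panel 0.91 [226. 214.] 1648 [ 0.367 -0.265  0.068] [[0.229, -0.321, -0.001], [0.408, -0.202, 0.121]]
scene white_panel 0.79 [321. 169.] 510 [0.346 0.096 0.077] [[0.274, 0.055, -0.002], [0.377, 0.181, 0.121]]
scene white_panel 0.69 [342. 140.] 881 [0.231 0.278 0.071] [[0.126, 0.212, -0.0], [0.237, 0.429, 0.121]]
scene oak_panel 0.64 [385. 200.] 1442 [0.59  0.16  0.082] [[0.557, 0.099, 0.013], [0.614, 0.231, 0.133]]
scene fence 0.63 [353. 251.] 8961 [0.657 0.001 0.012] [[0.439, -0.196, 0.008], [0.776, 0.243, 0.048]]
scene cartridge 0.66 [346. 215.] 315 [0.547 0.042 0.065] [[0.496, 0.032, 0.011], [0.556, 0.065, 0.105]]
scene cartridge 0.58 [359. 250.] 9011 [0.657 0.001 0.012] [[0.442, -0.196, 0.007], [0.776, 0.242, 0.048]]
scene infeed 0.92 [356. 250.] 8842 [0.
[... 406 characters left out ...]
7. 241.] 516 [ 0.354 -0.26   0.116] [[0.311, -0.315, 0.008], [0.401, -0.205, 0.126]]
top white_panel 0.68 [213. 279.] 321 [0.221 0.271 0.121] [[0.209, 0.211, 0.023], [0.231, 0.346, 0.127]]
top white_panel 0.56 [266. 252.] 450 [0.317 0.111 0.118] [[0.272, 0.058, -0.0], [0.366, 0.161, 0.126]]
top oak_panel 0.49 [324. 183.] 625 [ 0.541 -0.075  0.114] [[0.527, -0.146, 0.01], [0.565, -0.006, 0.138]]
top fence 0.69 [298. 169.] 11950 [0.598 0.037 0.013] [[0.421, -0.185, 0.004], [0.758, 0.264, 0.051]]
top cartridge 0.57 [290. 185.] 133 [0.527 0.048 0.093] [[0.516, 0.033, 0.021], [0.549, 0.064, 0.11]]
top infeed 0.62 [291. 168.] 11313 [0.603 0.038 0.013] [[0.425, -0.182, 0.006], [0.758, 0.261, 0.05]]
```

View pictures.

View pics/scene0.png

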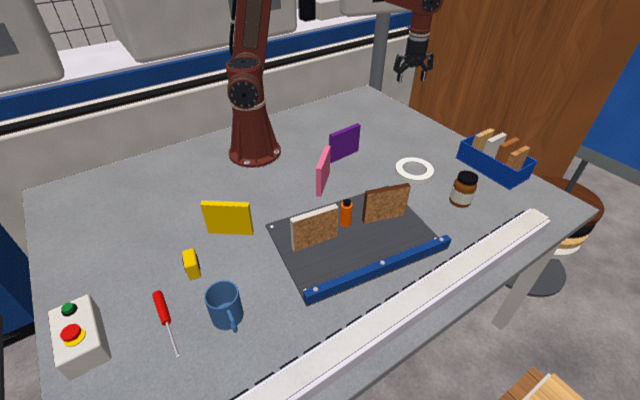

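View pics/top0.png

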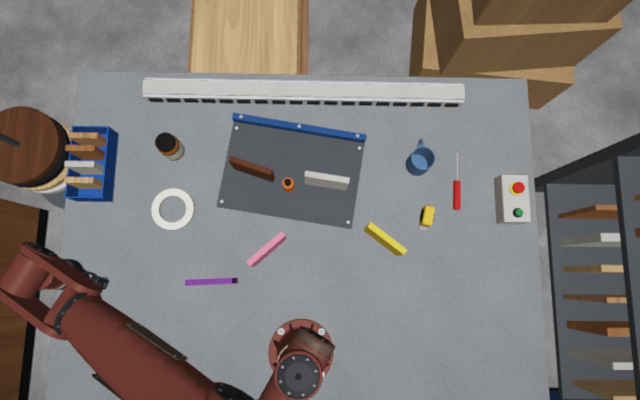

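Scene shows: white panel at scene (315,228) / top (327,180). Look-alikes: yellow (227,218)/(385,239), pink (323,170)/(266,249), purple (345,143)/(211,281), and oak (387,203)/(250,168). I choose the white-edged one on the bed and check it in a crop.

Run:
```python
from h import *
out=[]
for n,box in (("scene",(180,310,260,460)),("top",(105,235,210,375))):
    z=np.load(n+"0.npz"); im,d=z["im"],z["d"]; P=cloud(n,d)
    c=im[box[0]:box[1],box[2]:box[3]]; out.append(cv2.resize(c,(600,290 if n=="top" else 290),interpolation=cv2.INTER_CUBIC))
    X,Y,Z=P[...,0],P[...,1],P[...,2]
    blue=(im[...,2].astype(int)>im[...,0]+50)
    def top(mask,name):
        q=P[mask]; rc=cv2.minAreaRect((q[:,:2]*1000).astype(np.float32)); b=cv2.boxPoints(rc)
        print(n,name,mask.sum(),"c",np.round(rc[0],1),"size",np.round(rc[1],1),"ang",round(rc[2],2),"z",np.round(np.median(q[:,2]),4), "mean",np.round(q[:,:2].mean(0)*1000,1))
    reg=(X>.4)&(X<.85)&(Y>-.25)&(Y<.3)
    top(reg&(Z>.126)&(Z<.14)&(Y<.01),"white"); top(reg&(Z>.126)&(Z<.14)&(Y>.07),"oak")
    top(reg&(Z>.042)&(Z<.052)&blue,"fence")
    top(reg&(Z>.1)&(Z<.108)&(Y>0.02)&(Y<.08),"cart")
    bed=reg&(abs(Z-.012)<.004)&(im.max(-1)<110)&(abs(Y)<.15)&(X<.7); print("bedz",np.median(Z[bed]))
    # fence top line in bands
    m=reg&(Z>.042)&(Z<.052)&blue; q=P[m][:,:2]; k=np.polyfit(q[:,1],q[:,0],1); res=q[:,0]-np.polyval(k,q[:,1]); print("fence line x=",k,"yaw",-np.degrees(np.arctan(k[0])),"res pct",np.percentile(res,[2,10,50,90,98]))
save("crop",np.vstack(out))
```

```text
scene white 298 c [549.4 -74.8] size [141.4  22.7] ang 81.19 z 0.1316 mean [550.8 -76.9]
scene oak 248 c [584.3 167.2] size [141.1  23.5] ang 72.8 z 0.1315 mean [586. 165.]
scene fence 1590 c [770.5  24.2] size [545.9 149.3] ang 89.88 z 0.047 mean [767.3  -1.6]
scene cart 42 c [538.3  50.1] size [21.  25.5] ang 52.55 z 0.1034 mean [538.3  49.4]
bedz 0.011461905708648135
fence line x= [0.09164172 0.76747684] yaw -5.236058503001032 res pct [-0.04727193 -0.03909183 -0.02196012  0.08133832  0.09368498]
top white 277 c [546.4 -74.8] size [140.2  21. ] ang 81.56 z 0.1327 mean [545.5 -75.1]
top oak 270 c [580.8 167. ] size [141.9  19.9] ang 71.66 z 0.1331 mean [580.7 166.3]
top fence 791 c [768.5  17.8] size [455.5 148.4] ang 89.7 z 0.0473 mean [743.  20.]
top cart 35 c [534.1  49.1] size [21.9 20.2] ang 19.05 z 0.1048 mean [533.6  49. ]
bedz 0.012413399643618872
fence line x= [0.14334488 0.74017718] yaw -8.157486876232893 res pct [-0.01667484 -0.01439821 -0.00473922  0.00581043  0.10029263]
```

View pics/crop.png

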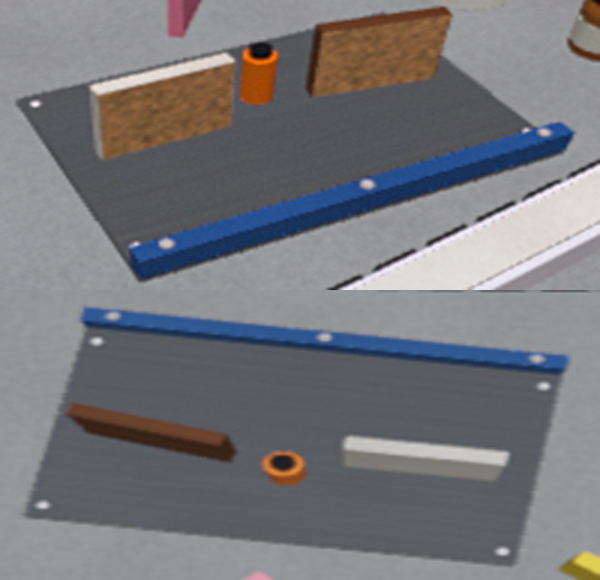

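The crop confirms it: the white-edged panel has its raw back to the fence, the cartridge stands to its left, and the oak panel is beyond that. Next is a clean fence fit, then tipping.

```bash
cat >> h.py <<'E'
def fence(n,im,d):
    P=cloud(n,d); i=im.astype(int)
    m=(i[...,2]>i[...,0]+50)&(P[...,2]>.042)&(P[...,2]<.052)&(P[...,0]>.6)&(P[...,0]<.85)&(P[...,1]>-.25)&(P[...,1]<.3)
    k,l,s,_=cv2.connectedComponentsWithStats(m.astype(np.uint8)); q=P[l==1+np.argmax(s[1:,4])][:,:2]
    rc=cv2.minAreaRect((q*1000).astype(np.float32)); return rc
def down(yaw):
    y=np.array([-np.sin(yaw),np.cos(yaw),0]); z=np.array([0,0,-1.]); 
    return [R.from_matrix(np.stack([np.cross(s*y,z),s*y,z],1)).as_quat() for s in (1,-1)]
E
python3 - <<'E'
from h import *
for n in ("scene","top"):
    z=np.load(n+"0.npz"); print(n,fence(n,z["im"],z["d"]))
print(R.from_quat(r.current_eef_rot()).as_matrix().round(2).tolist())
for q in down(np.radians(-8.5)): print(q.round(3),r.ik([.49,-.065,.3],q),r.ik([.49,-.065,.105],q),r.ik([.60,-.065,.02],q))
E
```

```text
scene ((742.5486450195312, 18.077011108398438), (461.3371276855469, 24.926422119140625), 81.09455108642578)
top ((737.9439086914062, 18.040451049804688), (458.25115966796875, 26.289777755737305), 81.43148803710938)
[[-0.92, 0.38, 0.0], [0.38, 0.92, 0.0], [-0.0, 0.0, -1.0]]
[0.074 0.997 0.    0.   ] [-2.73977341e-01 -1.37157758e-01  1.78370826e+00 -4.44089210e-16
  1.49504215e+00 -1.69642068e+00] [-2.73977341e-01  3.67593212e-02  1.99358303e+00 -4.44089210e-16
  1.11125030e+00 -1.69642068e+00] [-2.24162173e-01  3.73925659e-01  1.77526045e+00 -4.44089210e-16
  9.92406545e-01 -1.64660551e+00]
[ 0.997 -0.074  0.    -0.   ] [-2.73977341e-01 -1.37157758e-01  1.78370826e+00 -4.44089210e-16
  1.49504215e+00  1.44517197e+00] [-2.73977341e-01  3.67593212e-02  1.99358303e+00 -4.44089210e-16
  1.11125030e+00  1.44517197e+00] [-2.24162173e-01  3.73925659e-01  1.77526045e+00 -4.44089210e-16
  9.92406545e-01  1.49498714e+00]
```

```bash
cat >> h.py <<'E'
YAW=np.radians(-8.7); N=np.array([np.cos(YAW),np.sin(YAW),0]); C=np.array([.548,-.0748,0]); Q=down(YAW)[0]
def at(dist,z,c=C): return c+N*dist+np.array([0,0,z])
E
python3 - <<'E'
from h import *
print(r.current_time_s())
p=r.current_tool_pos(); r.move_straight([p[0],p[1],.28],speed=.3)
r.goto(at(-.06,.28),Q)
r.move_straight(at(-.06,.105),speed=.25)
print(r.current_contact_force(),r.current_opening(),r.current_time_s())
print(r.move_straight(at(.015,.105),speed=.05,contact_N=15), r.current_tool_pos(), r.current_contact_force())
r.sleep(.7)
r.move_straight(at(-.05,.105),speed=.2)
print(r.current_time_s())
for n in ("scene","top"):
    im,d=r.get_image(n); save(n+"1",im); np.savez(n+"1.npz",im=im,d=d)
cv2.imwrite("pics/crop1.png",cv2.resize(np.hstack([cv2.imread("pics/scene1.png")[170:310,250:470],cv2.imread("pics/top1.png")[100:240,200:420]]),None,fx=1.8,fy=1.8))
E
```

```text
0.6
[-0.18460575 -0.70282668  0.53685801] 0.0852515230121437 4.3333
False [ 0.56251954 -0.07699401  0.10492654] [ 0.42901876 -0.32433889 -1.25867317]
7.1583
```

View pics/crop1.png

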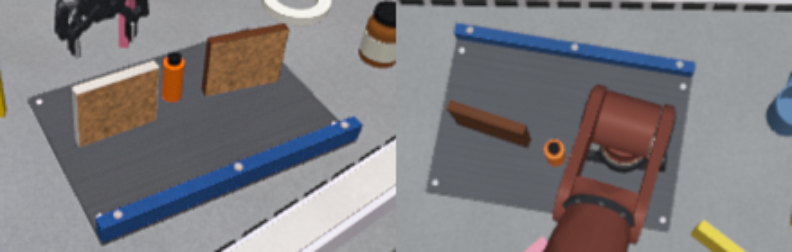

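The white panel still stands (scene crop (115,100)), so the fingers may have ridden too high or slid it. I'm measuring it again.

Run:
```python
from h import *
z=np.load("scene1.npz"); P=cloud("scene",z["d"]); 
for lo,hi in((-.2,.01),(.07,.3)):
    m=(P[...,2]>.126)&(P[...,2]<.14)&(P[...,0]>.52)&(P[...,0]<.65)&(P[...,1]>lo)&(P[...,1]<hi); q=P[m]
    print(m.sum(),cv2.minAreaRect((q[:,:2]*1000).astype(np.float32)))
# gripper points near
m=(P[...,0]>.40)&(P[...,0]<.53)&(P[...,1]>-.2)&(P[...,1]<.03)&(P[...,2]>.03)&(P[...,2]<.3); q=P[m]
print(m.sum(),np.percentile(q,[0,1,5,50,99],axis=0).round(3)); print(r.current_tool_pos(), r.current_opening())
m2=m&(P[...,2]<.16); print(P[m2][::max(1,m2.sum()//15)].round(3))
b=cv2.imread("pics/scene1.png")[130:280,230:390]; cv2.imwrite("pics/crop2.png",cv2.resize(b,None,fx=4,fy=4))
```

```text
298 ((549.9888305664062, -74.06720733642578), (142.11618041992188, 23.385974884033203), 82.33287048339844)
247 ((584.3967895507812, 167.81092834472656), (141.82693481445312, 23.369842529296875), 71.33709716796875)
1097 [[ 0.476 -0.142  0.088]
 [ 0.48  -0.139  0.16 ]
 [ 0.485 -0.135  0.172]
 [ 0.509 -0.094  0.235]
 [ 0.529  0.     0.297]]
[ 0.50015914 -0.06766073  0.10571591] 0.08562846738600154
[[ 0.499 -0.023  0.159]
 [ 0.505 -0.024  0.159]
 [ 0.504 -0.023  0.155]
 [ 0.512 -0.025  0.157]
 [ 0.517 -0.018  0.158]
 [ 0.518 -0.026  0.158]
 [ 0.496 -0.115  0.156]
 [ 0.504 -0.11   0.16 ]
 [ 0.503 -0.116  0.158]
 [ 0.502 -0.113  0.156]
 [ 0.529 -0.141  0.108]
 [ 0.529 -0.142  0.088]]
```

View pics/crop2.png

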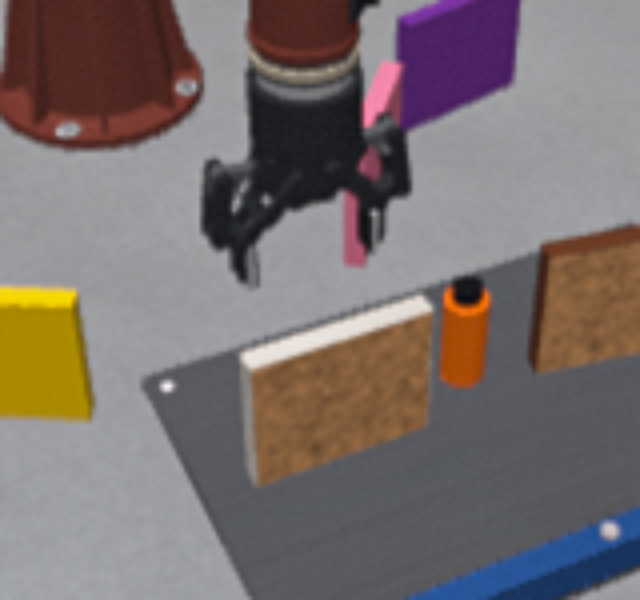

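The open fingertips sit about 30 mm above the TCP and passed over the panel, which hasn't moved. I'll push again lower.

Run:
```python
from h import *
r.move_straight(at(-.06,.077),speed=.2)
print(r.move_straight(at(.015,.077),speed=.05,contact_N=15), r.current_tool_pos(), r.current_contact_force())
r.sleep(.7)
r.move_straight(at(-.06,.077),speed=.2)
print(r.current_time_s())
im,d=r.get_image("scene"); save("scene2",im); np.savez("scene2.npz",im=im,d=d); P=cloud("scene",d)
i=im.astype(int); m=(i.min(-1)>150)&(P[...,0]>.5)&(P[...,0]<.75)&(P[...,1]>-.2)&(P[...,1]<.02)&(P[...,2]>.022)&(P[...,2]<.04)
if m.sum()>50: print(m.sum(),np.median(P[m][:,2]),cv2.minAreaRect((P[m][:,:2]*1000).astype(np.float32)))
b=im[130:300,230:430]; save("crop3",cv2.resize(b,None,fx=3,fy=3))
```

```text
False [ 0.56253032 -0.07699149  0.07695739] [ 0.26410659  0.34908662 -1.05417414]
10.4333
1664 0.029842582667271245 ((620.1502075195312, -85.26856994628906), (142.34471130371094, 123.81077575683594), 81.3348159790039)
```

View pics/crop3.png

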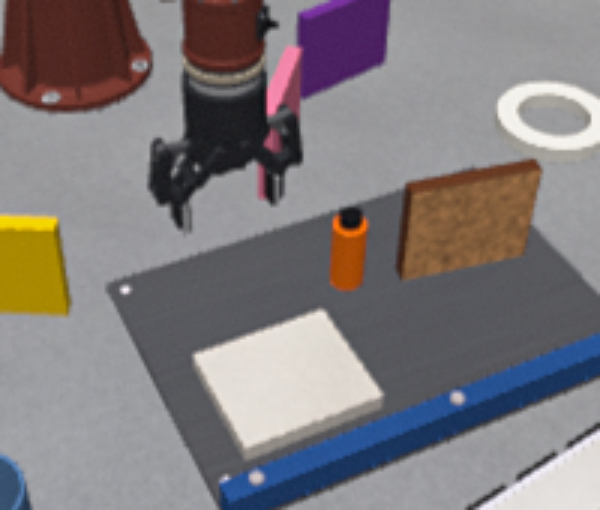

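The panel lies flat, white face up, about 33 mm short of the fence and parallel to it. The cartridge and oak panel are undisturbed. Next I lower the fingers behind it and push.

Run:
```python
from h import *
r.move_straight(at(-.045,.035),speed=.2)
c=r.move_straight(at(-.045,-.008),speed=.025,contact_N=4)
p=r.current_tool_pos(); print("bed",c,p,r.current_contact_force())
z=p[2]+.004 
r.move_straight(at(-.045,z),speed=.05)
r.move_straight(at(-.010,z),speed=.08)
print(r.current_contact_force())
c=r.move_straight(at(.055,z),speed=.025,contact_N=15)
p=r.current_tool_pos(); print("push",c,p,(p-C)@N,r.current_contact_force(),r.current_time_s())
```

```text
bed False [ 0.5036991  -0.06802064 -0.00782801] [0.74064419 0.3372239  0.0756832 ]
[ 0.63501534 -0.19061075  0.86393831]
push False [ 0.60226928 -0.08311124 -0.00383647] 0.05490201781003161 [-0.41752495 -0.09517223 -0.19133159] 16.3167
```

Run:
```python
from h import *
im,d=r.get_image("scene"); P=cloud("scene",d)
i=im.astype(int); m=(i.min(-1)>150)&(P[...,0]>.5)&(P[...,0]<.75)&(P[...,1]>-.2)&(P[...,1]<.02)&(P[...,2]>.022)&(P[...,2]<.04)
print(m.sum(),np.median(P[m][:,2]),cv2.minAreaRect((P[m][:,:2]*1000).astype(np.float32)))
save("crop4",cv2.resize(im[150:300,250:400],None,fx=4,fy=4))
```

```text
1533 0.029824688337289684 ((620.873046875, -85.6314926147461), (141.34999084472656, 123.28518676757812), 81.17630767822266)
```

View pics/crop4.png

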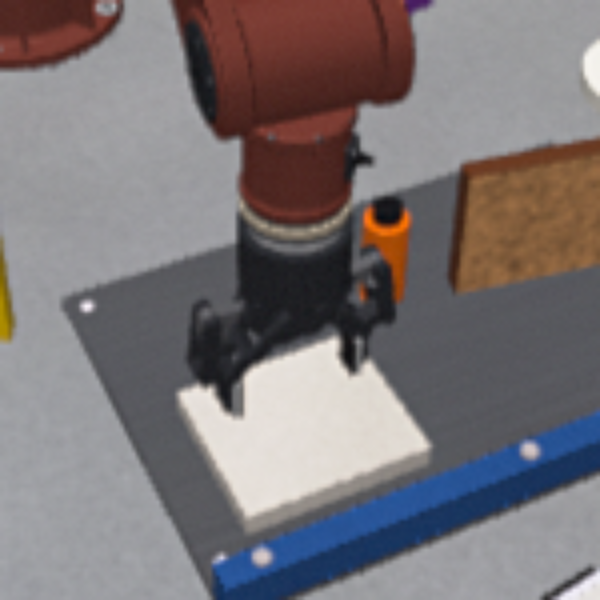

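The fingers hovered over the panel's top without touching it, so the open tips are at least 34 mm above the TCP. I'll back off and find the bed by touch.

Run:
```python
from h import *
r.move_straight(at(.055,.01),speed=.1)
r.move_straight(at(-.040,.01),speed=.25)
r.move_straight(at(-.040,-.012),speed=.1)
c=r.move_straight(at(-.040,-.05),speed=.025,contact_N=4)
p=r.current_tool_pos(); print("bed",c,p,r.current_contact_force(),r.current_time_s())
if c:
    z=p[2]+.006
    r.move_straight(at(-.040,z),speed=.05)
    c=r.move_straight(at(.055,z),speed=.025,contact_N=15)
    p=r.current_tool_pos(); print("push",c,p,(p-C)@N,r.current_contact_force(),r.current_time_s())
```

```text
bed True [ 0.50824057 -0.06870841 -0.03784205] [-1.03514838  0.23131748  3.65823523] 18.5583
push True [ 0.58045823 -0.07960941 -0.03294719] 0.03281224086202103 [ 0.65388358  0.13311135 -0.81195931] 21.5417
```

Run:
```python
from h import *
im,d=r.get_image("scene"); P=cloud("scene",d)
i=im.astype(int); m=(i.min(-1)>150)&(P[...,0]>.5)&(P[...,0]<.78)&(P[...,1]>-.2)&(P[...,1]<.02)&(P[...,2]>.022)&(P[...,2]<.04)
rc=cv2.minAreaRect((P[m][:,:2]*1000).astype(np.float32)); print(m.sum(),rc); f=fence("scene",im,d); print(f)
print("gap along N (mm), expect 71:",(np.array(f[0])-rc[0])@N[:2], r.current_contact_force())
save("crop5",cv2.resize(im[170:310,260:410],None,fx=4,fy=4))
```

```text
1581 ((646.21630859375, -89.42030334472656), (142.11477661132812, 114.51798248291016), 81.463134765625)
((742.1402587890625, 17.126739501953125), (458.69940185546875, 24.501564025878906), 81.24667358398438)
gap along N (mm), expect 71: 78.70384527070264 [-0.18954582  0.31550181  0.41659843]
```

View pics/crop5.png

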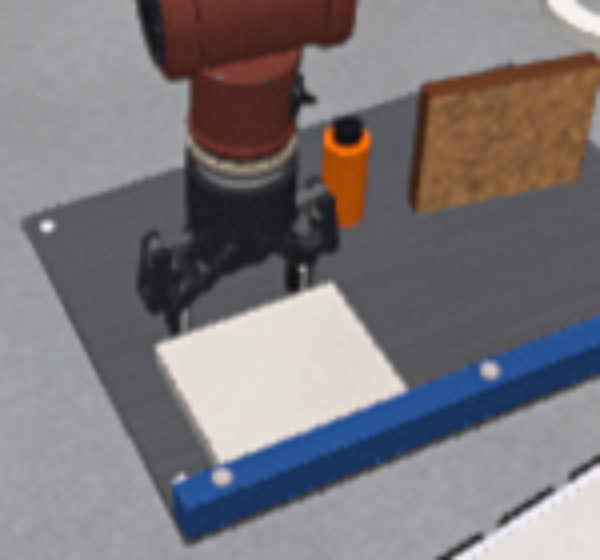

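The panel appears to be against the fence along its length, though the fence hides the joint. I'll press again to confirm, withdraw, and check from the top camera.

Run:
```python
from h import *
z=r.current_tool_pos()[2]
c=r.move_straight(at(.045,z),speed=.015,contact_N=22)
p=r.current_tool_pos(); print("push",c,(p-C)@N,r.current_contact_force(),r.current_time_s())
r.move_straight(at(-.02,z),speed=.1)
r.move_straight(at(-.05,.25),speed=.3)
q=r.current_joint_positions(); q[0]+=.9; r.movej(q)
print(r.current_time_s())
out=[]
for n,b in (("scene",(190,300,270,400)),("top",(105,215,210,370))):
    im,d=r.get_image(n); P=cloud(n,d); i=im.astype(int)
    m=(i.min(-1)>130)&(P[...,0]>.5)&(P[...,0]<.78)&(P[...,1]>-.2)&(P[...,1]<.02)&(P[...,2]>.022)&(P[...,2]<.04)
    rc=cv2.minAreaRect((P[m][:,:2]*1000).astype(np.float32)); f=fence(n,im,d); print(n,rc,f,(np.array(f[0])-rc[0])@N[:2])
    out.append(cv2.resize(im[b[0]:b[1],b[2]:b[3]],(560,290),interpolation=cv2.INTER_CUBIC))
save("crop6",np.vstack(out))
```

```text
push True 0.03130294799134482 [-0.71640214  0.08557786  0.57239378] 22.2583
25.6333
scene ((647.0909423828125, -88.98731231689453), (142.70620727539062, 113.28468322753906), 80.91609191894531) ((742.3819580078125, 17.428955078125), (459.0508117675781, 25.21417236328125), 81.36317443847656) 78.09797451928519
top ((650.7061767578125, -90.91421508789062), (140.7656707763672, 122.74945068359375), 81.3239517211914) ((738.1111450195312, 17.913284301757812), (458.1277160644531, 24.723743438720703), 81.34970092773438) 69.93793998028401
```

View pics/crop6.png

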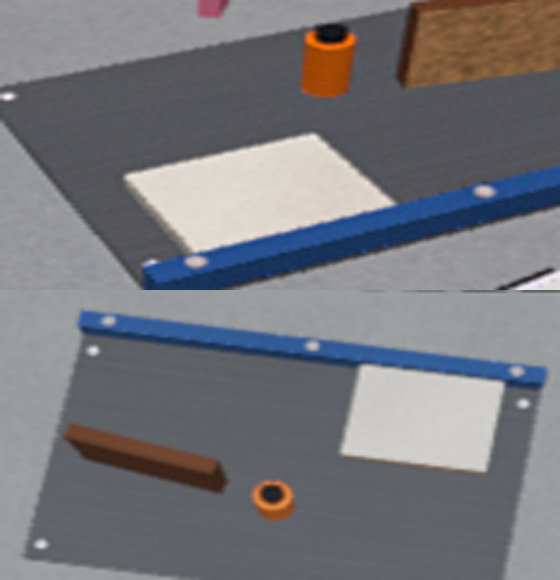

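The top view shows the panel meeting the fence along its whole edge. The centre distance is 69.9 mm against about 71 mm expected, and the yaws agree within 0.03°. The oak panel and cartridge have not moved.

```bash
python3 -c "
from plant import r
print(r.sign_off())"
```

```text
the job is handed in; nothing more can be done
None
```

I handed the job in at about 26 s: the white panel was pushed over and lies white face up, flush against the fence within what the cameras can resolve (1–2 mm), with the oak panel still standing and the cartridge where it was.

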